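# Load the cell carriage onto the fluorimeter rail and clamp it

## Task

Load the cell carriage into the fluorimeter: slide it onto the dovetail rail from the rail's open end, light baffle trailing, push it home under the hood until it stops against the pedestal, then swing its side clamp handle forward and down to the end of its travel so that it is clamped. Keep the carriage upright, and leave the tube rack, the beaker, the lens carrier and the reagent bottle where they stand.

Things in the scene. Friction and masses are not known exactly. Their poses are not given: they have to be found in the camera images.
- rail: fixed aluminium dovetail rail on the bench, black measuring head at its far end. Origin on the bench under the tip of its open end (nose); x along the rail towards the head, y left, z up. Top 16 mm high, 39 wide; 60 deg undercut flanks to 27 wide at 5 mm height. The first 25 mm taper as a lead-in, to 23 wide and 12.5 high at the tip. The carriage is home with its origin at x 212 mm
- rail_stop (a point): middle of the black pedestal's face that stops the carriage: x 244, y 0, z 16 mm in the rail's frame. Pedestal 66 wide, 34 high, x 244 to 319; behind the hood, on top of it, the finned lamp, 52 mm across, centred 56 mm up, to x 346
- hood_mouth (a point): middle of the black hood's open mouth, which faces the nose: x 186, z 60 mm in the rail's frame. The hood is a tunnel 64 mm wide inside, 72 outside, from z 34 to z 90 and x 186 to 256. On its left side (+y) a detector barrel, 38 mm across, at x 212, z 56, out to y 100
- carriage: loose cell carriage, about 0.45 kg. Origin under its centre at the feet; x = the way it enters the rail, y = its left, z up. Dark saddle 64 long, 76 wide, 26 high, dovetail groove along x below, 5 mm wider than the rail (4 mm at handle 0.3); its roof is 14 mm above the feet, so it rides 2 mm higher on the rail than on the bench. Clamp handle on its right side (-y)
- cell_block (a point): middle of the top of the aluminium cell block on the saddle: x 2, y 0, z 72 mm in the carriage's frame. Block 44 long (x), 40 wide (y), z 26 to 72; a white cap, 14 mm square, stands on it to z 79. The block goes inside the hood with 12 mm to spare each side, so fingers holding its sides cannot follow it in
- baffle (a point): middle of the rear face of the black light baffle, an upright plate at the carriage's rear edge: x -32, y 0, z 55 mm in the carriage's frame; 5 thick, 66 wide, z 26 to 84. It closes the hood's mouth when the carriage is home and can be pushed
- clamp_handle (a joint): clamp handle angle (rad) on the carriage's right side (its -y). 0 = loose, arm leaning 14 deg back from upright; grows as the arm swings forward (carriage +x) and down; stop at 1.65 = tight, arm 10 deg above level pointing forward. Starts between 0 and 0.3, stays where it is left; needs 0.17 N m, up to 0.3 where the jaw bites at the end (3 to 5 N at the ball). It turns in the plane y = -64 mm of the carriage.
- handle_ball (a point): centre of the black ball (18 mm) at the end of the clamp handle, 58 mm from the pivot; the steel arm is a 9 mm rod
- handle_pivot (a point): point on the clamp handle's turning axis, in the plane of the arm: x 0, y -64, z 20 mm in the carriage's frame; axis parallel to carriage y; the black hub round it is 22 mm across
- clamp_jaw: steel jaw bar, 56 mm long, inside the groove's right side; the handle drives it 6 mm to the left, against the rail's right flank, which it grips once the handle is past about 1.45. Its origin coincides with the carriage's when open
- tube_rack: bystander: white rack 162 x 58 mm (x, y), with glass tubes, 127 mm high; origin under its centre
- beaker: bystander: glass beaker 68 mm across, 92 mm high; origin under its centre
- lens_carrier: bystander: small carrier, base 56 x 60 mm, with a 48 mm lens on a post, 112 mm high, a short screw knob on one side and no handle; origin under its centre
- reagent: bystander: brown bottle 54 mm across, 100 mm high; origin under its centre
Mind the look-alikes: they are no part of the job. Leave any blue look-alike of the carriage alone.

How it is judged:
On the way, in this order (a step that is already met when the one before it is completed fails the run):
1. the carriage is on the dovetail, entered from the open end (x of carriage in the frame of rail between 0.03 and 0.2 m and y of carriage in the frame of rail between -0.005 and 0.005 m and z of carriage in the frame of rail below 0.008 m and angle between the x axis of carriage and the x axis of rail, either way round below 0.12 rad and value of joint clamp_handle below 1.2 rad), for 0.1 s.
2. the carriage is home against the pedestal, still unclamped (x of carriage in the frame of rail above 0.209 m and value of joint clamp_handle below 1.2 rad), for 0.1 s.
3. the clamp handle is down (value of joint clamp_handle above 1.5 rad), for 0.1 s.
At the end, for the whole second after the job is handed in: carriage on the dovetail, home against the pedestal (within 3.5 mm), in line with the rail (5 mm, 0.06 rad), at rest; handle past 1.5 of 1.65 rad, jaw gripping the rail (over 4 N); carriage never tipped (0.4 rad); rack, beaker, lens carrier and bottle moved under 15 mm and upright (x of carriage in the frame of rail between 0.2085 and 0.216 m and y of carriage in the frame of rail between -0.005 and 0.005 m and z of carriage in the frame of rail between -0.002 and 0.006 m and angle between the x axis of carriage and the x axis of rail, either way round below 0.06 rad and value of joint clamp_handle above 1.5 rad and linear speed of carriage below 0.01 m/s and contact force between clamp_jaw and rail above 4 N); the robot touches nothing.
It fails at once if the carriage is tipped (angle between carriage's own z axis and vertical above 0.4 rad).
It fails at once if the tube rack is disturbed (distance of tube_rack from where it was at the start of the episode above 0.015 m or angle between tube_rack's own z axis and vertical above 0.3 rad).
It fails at once if the beaker is disturbed (distance of beaker from where it was at the start of the episode above 0.015 m or angle between beaker's own z axis and vertical above 0.3 rad).
It fails at once if the lens carrier is disturbed (distance of lens_carrier from where it was at the start of the episode above 0.015 m or angle between lens_carrier's own z axis and vertical above 0.3 rad).
It fails at once if the reagent bottle is disturbed (distance of reagent from where it was at the start of the episode above 0.015 m or angle between reagent's own z axis and vertical above 0.3 rad).
It also fails if it takes over 67 s, if anything falls off the work surface, if the arm or the gripper's body presses on something with over 40 N, if the wrist force passes 120 N, or if a joint passes its speed limit or range.

## Robot

A 7-joint arm with a two-finger parallel gripper is mounted at the origin on the work surface. World frame = base frame: x ahead of the robot, y to its left, z up, the work surface at z = 0. Lengths are in m, angles in rad, forces in N, time in s.
With the tool pointing down it reaches from about 0.425 to 0.95 m from the base axis. Payload 4.7 kg.
Tool frame: the origin (TCP) lies between the finger pads; the fingertips stand 25 mm ahead of it and the grasp point (between the pads) lies 6 mm ahead of it; z points along the fingers, y is the line along which they close (so a half turn about z gives the same grasp; the last joint's range is limited). The gripper opens to 85 mm and grips with 20 to 120 N. Pads are 22 mm wide; open, the fingers measure 114 mm over their backs; the gripper's body (76 mm by 85 mm) begins 54 mm behind the grasp point. The pads swing forward as they close: fully open they stand 13 mm farther back than shut.
Start: joints at [1.31, 0.469, -0.049, 1.532, 0.024, 1.141, -0.082], TCP at [0.155, -0.657, 0.256] pointing down, gripper open.
Joint ranges: [-2.59, 2.59], [-0.33, 1.99], [-1.39, 1.29], [0.1, 2.45], [-1.04, 4.18], [0.21, 1.99], [-2.66, 2.66]. Speed limits (rad/s): [2.57, 2.57, 3.14, 3.14, 3.14, 3.14, 3.14].

## Interface

Orientations are given as a 3x3 rotation matrix whose columns are the frame's x, y, z axes.
In Python, from rig import * gives the robot as it stands. Calls block until the motion is done:
- movep(position, orientation): joint-space move of the TCP to a pose.
- move_l(position, attitude=None, feed=0.15, until_force=None): straight line of the TCP; attitude=None keeps the orientation; feed is the mean speed in m/s. With until_force (N) it stops when the force on the tool has changed by that much, and returns True; else False.
- move_joints(angles): joint-space move.
- command_gripper(opening, newtons=None): finger opening in m; newtons is the grip in N (None keeps the last); returns when the fingers have stopped.
- sleep(seconds).
- inverse_kinematics(position, orientation): joint angles nearest the present ones, or None.
- sense(): the state.
- camera(name): name is "scene" or "top" or "wrist"; returns (picture, depth): 480x640x3 uint8, red, green, blue; 480x640 float32, m along the optical axis (not along the pixel's ray), 0 where there is no reading.
- camera_params(name): a dict with "K" (3x3 intrinsics, pixels), "dist" ([k1, k2, p1, p2, k3] as OpenCV has them; the pictures are not rectified), "position" and "rotation" of the camera in the world; the wrist camera has in their place "tool_from_camera" (4x4, takes a point from camera to tool coordinates, whose origin is the TCP and whose axes are the flange's). Camera axes: x right, y down, z forward; pixel columns grow to the right and rows downward; lengths in m; the calibration is good to about 2 mm. A picture is of the moment at which its call begins: read the wrist's pose just before it. camera_params takes no time and is no camera call.
A pose or a line that the arm cannot do raises Unreachable and nothing moves.
- finish_job(): hands the job in; it is judged then, once.
The state is a dict: "time_s": time; "joint_pos": joint angles; "qd": joint speeds; "joint_efforts": joint torques, N m; "position": TCP position; "tcp_rot": TCP orientation; "wrist_force": force on the tool from outside, world axes, zero at the start; "ft_torque": the same for the moment, N m; "finger_gap": finger opening in m; "gripper_force": force on a finger pad.
Only numpy, scipy, OpenCV 4.12 (cv2) and the standard library are available. Lean on these libraries where they do the work, as an engineer would, in place of code of your own. Each camera call takes 0.05 s, during which the arm holds its last target. There are 200 camera calls.

## Working session

There is one attempt and no reset: what is moved stays moved. The work goes in short steps, each a Python script; the robot and the scene stay as the last script left them, time stands still between calls to the robot, and variables do not carry over. Pictures are saved under pics/ and viewed, at most 10 in all, crops included, and the job is handed in when it is done.

```bash
mkdir -p pics; python3 - <<'E'
from rig import *
import cv2,numpy as np,pickle
D={}
for n in("scene","top"):
    p,d=camera(n);c=camera_params(n);D[n]=(p,d,c)
    cv2.imwrite(f"pics/{n}0.png",p[...,::-1]);print(n,c)
pickle.dump(D,open("d0.pkl","wb"))
print(camera_params("wrist"));print(sense()["time_s"])
E
```

```text
scene {'K': array([[448.49635817,   0.        , 317.83152561],
       [  0.        , 448.49635817, 234.24673736],
       [  0.        ,   0.        ,   1.        ]]), 'dist': array([-0.04715051,  0.        ,  0.        ,  0.        ,  0.        ]), 'position': array([ 1.31548645, -0.56849345,  0.76834576]), 'rotation': array([[ 0.51358892,  0.51711887, -0.6847003 ],
       [ 0.8578771 , -0.32484556,  0.39814852],
       [-0.01653174, -0.79187337, -0.61046151]])}
top {'K': array([[462.76711572,   0.        , 316.99994751],
       [  0.        , 462.76711572, 233.37969185],
       [  0.        ,   0.        ,   1.        ]]), 'dist': array([0.03624081, 0.        , 0.        , 0.        , 0.        ]), 'position': array([ 0.38161675, -0.14610134,  1.15224911]), 'rotation': array([[-0.02911899, -0.98617237,  0.16314452],
       [-0.99945702,  0.03124278,  0.01046669],
       [-0.01541904, -0.16275116, -0.98654666]])}
{'K': array([[362.74229126,   0.        , 321.521321  ],
       [  0.        , 362.74229126, 238.06547854],
       [  0.        ,   0.        ,   1.        ]]), 'dist': array([-0.04222902,  0.        ,  0.        ,  0.        ,  0.        ]), 'tool_from_camera': array([[ 4.66408382e-04, -9.61381741e-01, -2.75217970e-01,
         7.05069447e-02],
       [ 9.99999237e-01,  7.63101651e-04, -9.70953920e-04,
        -1.64270695e-04],
       [ 1.14347666e-03, -2.75217307e-01,  9.61381364e-01,
        -1.16740621e-01],
       [ 0.00000000e+00,  0.00000000e+00,  0.00000000e+00,
         1.00000000e+00]])}
0.1
```

View pics/top0.png

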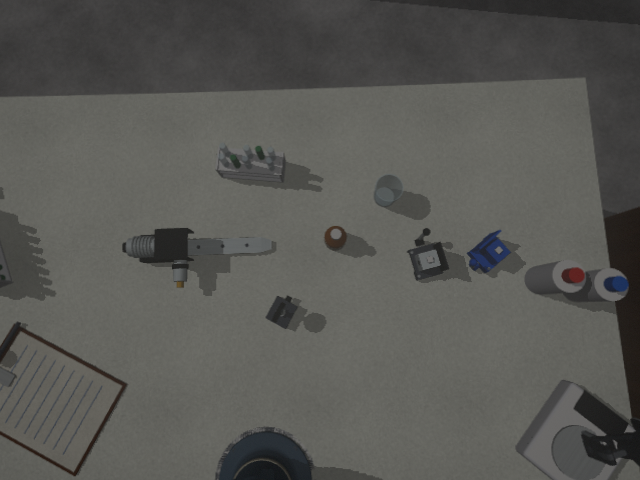

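View pics/scene0.png

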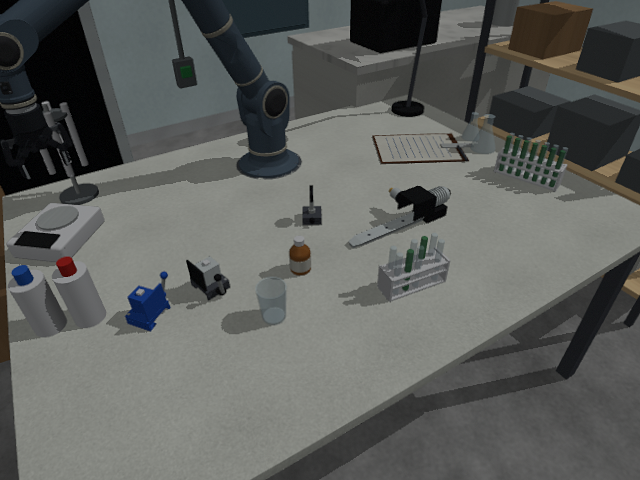

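```bash
cat > h.py <<'E'
import numpy as np,cv2,pickle
def cloud(d,c,T=None):
    """world xyz per pixel from depth"""
    h,w=d.shape
    uv=np.stack(np.meshgrid(np.arange(w),np.arange(h)),-1).reshape(-1,1,2).astype(np.float64)
    n=cv2.undistortPoints(uv,c["K"],np.array(c["dist"])).reshape(h,w,2)
    P=np.dstack([n*d[...,None],d])
    R,t=(c["rotation"],c["position"]) if T is None else (T[:3,:3],T[:3,3])
    W=P@R.T+t; W[d<=0]=np.nan
    return W
def pose(s,c):
    A=np.eye(4);A[:3,:3]=s["tcp_rot"];A[:3,3]=s["position"]
    return A@c["tool_from_camera"]
E
python3 - <<'E'
from h import *
D=pickle.load(open("d0.pkl","rb"))
p,d,c=D["top"];W=cloud(d,c)
for n,(u,v) in dict(nose=(268,245),railmid=(215,246),hood=(175,245),barrel=(180,275),bottle=(335,237),cap=(432,261),ball=(426,231),lens=(283,312),bench=(350,350),bluecap=(498,252),beaker=(388,190),rack=(250,165)).items(): print(n,W[v,u].round(4))
hsv=cv2.cvtColor(p,cv2.COLOR_RGB2HSV)
# rail top points
m=(W[...,2]>.008)&(W[...,2]<.022);m[:, :195]=0;m[:,280:]=0;m[:225]=0;m[265:]=0
q=W[m];print("rail",len(q),q.min(0),q.max(0))
rc=cv2.minAreaRect(q[:,:2].astype(np.float32));print(rc)
# carriage: block top
for lo,hi in((.066,.0755),(.0755,.088),(.02,.032)):
    m=(W[...,2]>lo)&(W[...,2]<hi);m[:,:400]=0;m[:,465:]=0;m[:220]=0;m[290:]=0
    q=W[m];print(lo,len(q),q.mean(0).round(4),cv2.minAreaRect(q[:,:2].astype(np.float32)))
a=cv2.resize(p[215:290,395:525],None,fx=5,fy=5,interpolation=cv2.INTER_CUBIC)
p2,d2,c2=D["scene"]
b=cv2.resize(p2[240:340,115:245],None,fx=1.5*650/650*3.3,fy=3.3,interpolation=cv2.INTER_CUBIC)
b=cv2.resize(p2[250:335,115:245],(650,425*650//650-215+0),interpolation=cv2.INTER_CUBIC)
cv2.imwrite("pics/crop1.png",np.vstack([a,b])[...,::-1])
E
```

```text
nose [ 0.544  -0.0118  0.017 ]
railmid [0.5461 0.1204 0.014 ]
hood [0.5403 0.1951 0.0907]
barrel [0.4719 0.1878 0.0722]
bottle [ 0.5461 -0.1761  0.0986]
cap [ 0.4859 -0.3988  0.0792]
ball [ 0.5555 -0.3882  0.086 ]
lens [ 0.3794 -0.0478  0.0348]
bench [ 0.2844 -0.2052  0.0012]
bluecap [ 0.5026 -0.5521  0.0764]
beaker [ 0.6773 -0.3177  0.0052]
rack [0.7295 0.0211 0.0845]
rail 1151 [ 0.5258822  -0.03829214  0.00817874] [0.56596589 0.17066873 0.02187092]
((0.5461773872375488, 0.06619734317064285), (0.03971077501773834, 0.2090224325656891), 0.43177345395088196)
0.066 324 [ 0.4915 -0.3969  0.0709] ((0.4927372932434082, -0.39818474650382996), (0.06319151073694229, 0.051865097135305405), 12.48742389678955)
0.0755 167 [ 0.5123 -0.4085  0.0813] ((0.5139473676681519, -0.4045042395591736), (0.10376826673746109, 0.04193058982491493), 10.78720760345459)
0.02 482 [ 0.4941 -0.3902  0.0254] ((0.5017989873886108, -0.3936472535133362), (0.09708993881940842, 0.06429736316204071), 12.309972763061523)
```

View pics/crop1.png

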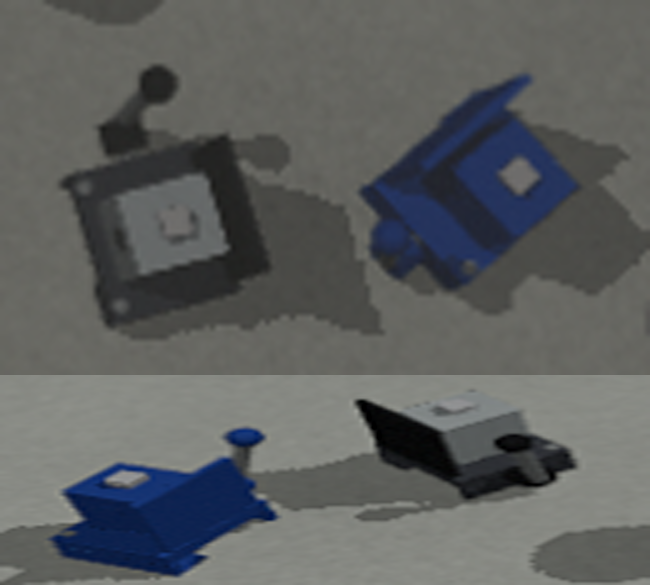

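```bash
cat >> h.py <<'E'
def Rz(a,s=1):
    """tool down; tool x along heading a (world angle), s=-1: half turn"""
    x=s*np.array([np.cos(a),np.sin(a),0]);z=np.array([0,0,-1.]);return np.column_stack([x,np.cross(z,x),z])
E
python3 - <<'E'
from rig import *
from h import *
s=sense();print(s["tcp_rot"].round(2) if hasattr(s["tcp_rot"],"round") else s["tcp_rot"],s["time_s"])
for g in(1,-1):
    a=np.deg2rad(102.4)
    for n,p,r in(("car",(.486,-.399,.2),a),("carlow",(.486,-.399,.06),a),("nose",(.546,-.08,.2),np.pi/2),("in",(.546,.12,.06),np.pi/2),("push",(.546,.13,.07),np.pi/2),("h1",(.613,.13,.08),np.pi/2),("h2",(.616,.23,.07),np.pi/2)):
        q=inverse_kinematics(np.array(p),Rz(r,g));print(g,n,None if q is None else np.round(q,2))
E
```

```text
[[ 0.97  0.23 -0.  ]
 [ 0.23 -0.97  0.  ]
 [-0.   -0.   -1.  ]] 0.1
1 car [ 0.96  0.49 -0.48  1.69  0.25  1.02  0.62]
1 carlow [ 0.91  0.65 -0.4   1.79  0.35  0.77  0.55]
1 nose [ 0.59  0.41 -0.67  1.86  0.3   0.98 -0.21]
1 in [ 0.26  0.66 -0.75  1.94  0.63  0.79 -0.84]
1 push [ 0.29  0.67 -0.82  1.93  0.66  0.83 -0.89]
1 h1 [ 0.25  0.72 -0.76  1.77  0.62  0.91 -0.78]
1 h2 [ 0.2   0.86 -0.97  1.69  0.81  1.04 -1.05]
-1 car [ 0.51  0.44  0.15  1.72 -0.08  0.99 -2.24]
-1 carlow [ 0.49  0.62  0.18  1.81 -0.16  0.72 -2.17]
-1 nose [-0.74  0.54  1.12  1.93 -0.57  1.03 -2.51]
-1 in [ 0.51  0.9  -1.19  1.93  0.99  1.05  2.02]
-1 push [ 0.5   0.88 -1.18  1.92  0.96  1.06  2.02]
-1 h1 [ 0.47  0.94 -1.19  1.76  0.96  1.15  2.11]
-1 h2 [ 0.29  1.   -1.19  1.68  1.    1.19  1.98]
```

```bash
cat >> h.py <<'E'
def look(name):
    from rig import sense,camera,camera_params
    s=sense();p,d=camera("wrist");c=camera_params("wrist")
    cv2.imwrite(f"pics/{name}.png",p[...,::-1]);T=pose(s,c)
    pickle.dump((p,d,c,T),open(name+".pkl","wb"))
    return p,cloud(d,c,T),s
E
python3 - <<'E'
from rig import *
from h import *
movep(np.array([.546,.03,.22]),Rz(np.pi/2));p,W,s=look("w_rail")
print(s["time_s"])
z=W[...,2];X=W[...,0];Y=W[...,1]
m=(z>.007)&(z<.022)&(abs(X-.546)<.04)&(Y>-.06)&(Y<.14)
q=W[m];print("bench z",np.nanmedian(z[(abs(X-.46)<.02)&(abs(Y-.0)<.05)]))
for y in np.arange(-.04,.14,.01):
    k=q[abs(q[:,1]-y)<.003]
    if len(k)>5: print(round(y,3),len(k),np.percentile(k[:,0],[1,99]).round(4),((np.percentile(k[:,0],1)+np.percentile(k[:,0],99))/2).round(4),np.median(k[:,2]).round(4))
k=q[abs(q[:,0]-.546)<.006];print("nose y",k[:,1].min())
movep(np.array([.486+.0,-.419,.22]),Rz(np.deg2rad(102.4)));p,W,s=look("w_car");print(s["time_s"])
E
```

```text
2.8833
bench z -0.0004558690586933256
-0.02 74 [0.5358 0.5595] 0.5477 0.0117
-0.01 174 [0.5331 0.5622] 0.5477 0.0132
0.0 233 [0.5296 0.5649] 0.5473 0.0144
0.01 276 [0.5279 0.5666] 0.5472 0.015
0.02 267 [0.5281 0.5664] 0.5472 0.0152
0.03 286 [0.5282 0.5662] 0.5472 0.0153
0.04 303 [0.5275 0.5661] 0.5468 0.0151
0.05 303 [0.5277 0.566 ] 0.5468 0.0152
0.06 282 [0.5279 0.5658] 0.5468 0.0152
0.07 315 [0.528  0.5666] 0.5473 0.0152
0.08 325 [0.5273 0.5664] 0.5469 0.0152
0.09 320 [0.5275 0.5663] 0.5469 0.0152
0.1 351 [0.5277 0.5661] 0.5469 0.0152
0.11 375 [0.527 0.566] 0.5465 0.0152
0.12 327 [0.5272 0.5659] 0.5466 0.0151
0.13 378 [0.5273 0.5658] 0.5465 0.0152
nose y -0.019770296940404677
4.5917
```

View pics/w_car.png

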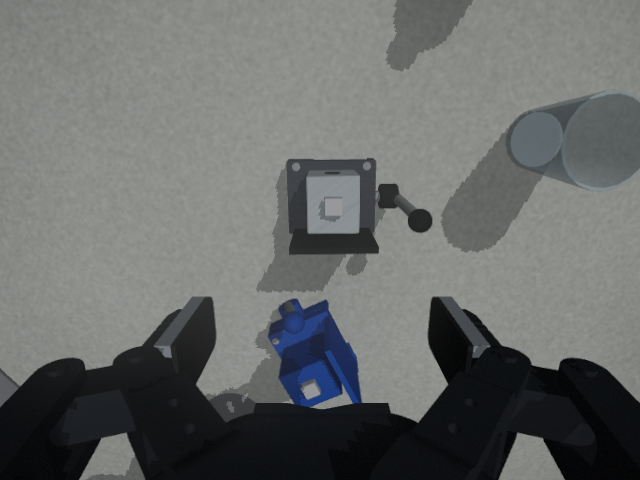

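View pics/w_rail.png

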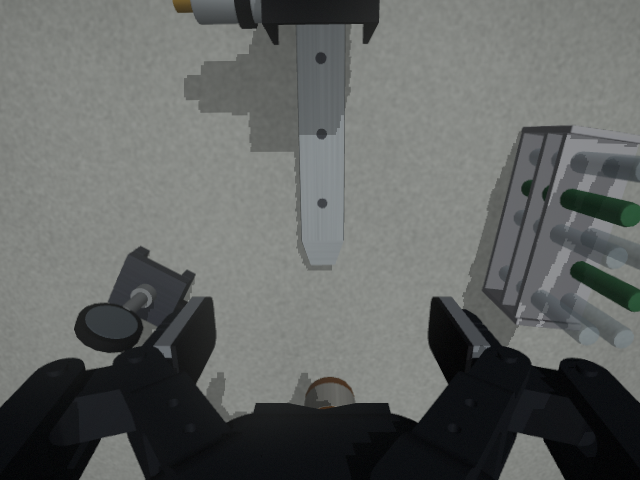

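```bash
python3 - <<'E'
from h import *
p,d,c,T=pickle.load(open("w_car.pkl","rb"));W=cloud(d,c,T);z=W[...,2]
for lo,hi in((.068,.075),(.076,.083),(.022,.029)):
    m=(z>lo)&(z<hi);
    r=np.zeros_like(m);r[160:240,285:378]=1
    if lo<.07:r[:]=0;r[165:236,300:365]=1
    if lo>.07:r[:]=0;r[190:220,318:350]=1
    m&=r;m=cv2.morphologyEx(m.astype(np.uint8),cv2.MORPH_OPEN,np.ones((3,3)))>0
    q=W[m];print(lo,len(q),q.mean(0),cv2.minAreaRect(q[:,:2].astype(np.float32)))
b=(z>.06)&(z<.1);b[:, :405]=0;b[200:240]&=True;b[:200]=0;b[240:]=0;b[:,440:]=0
q=W[b];print("ball",len(q),q.mean(0),q[:,2].max())
E
```

```text
0.068 2721 [ 0.49152985 -0.395373    0.0711407 ] ((0.49184513092041016, -0.3961547613143921), (0.04011913761496544, 0.0435815192759037), 12.95651912689209)
0.076 351 [ 0.49171624 -0.39616943  0.07803899] ((0.4917905330657959, -0.3962107300758362), (0.013233368285000324, 0.013614239171147346), 13.249110221862793)
0.022 1068 [ 0.48930081 -0.39031817  0.02530232] ((0.4926806092262268, -0.39754176139831543), (0.05693135783076286, 0.0558762289583683), 13.511716842651367)
ball 524 [ 0.55481558 -0.39110388  0.08056958] 0.08700313858864878
```

```bash
python3 - <<'E'
from rig import *
from h import *
R=Rz(np.deg2rad(103.1));P=np.array([.4918,-.3962,.06])
command_gripper(.066,50)
movep(P+[0,0,.08],R);move_l(P,feed=.1);command_gripper(.02,50)
s=sense();print(s["finger_gap"],s["gripper_force"],s["time_s"])
move_l(P+[0,0,.15],feed=.15)
p,W,s=look("w_held");print(s["finger_gap"],s["gripper_force"],s["wrist_force"],s["time_s"])
E
```

```text
0.03962874206035773 51.5032160282135 6.7
0.0395683093595764 50.78393518924713 [-0.19910527  0.03888397 -4.11372841] 7.85
```

View pics/w_held.png

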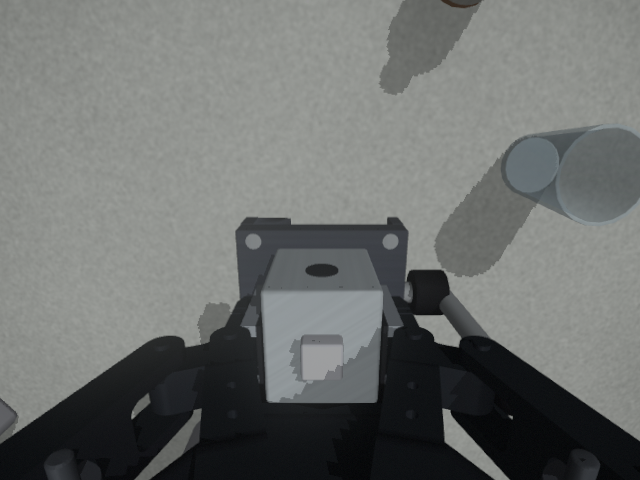

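```bash
python3 - <<'E'
from rig import *
from h import *
p,d,c,T=pickle.load(open("w_held.pkl","rb"));s=sense()
W=cloud(d,c,T);L=(W-np.array(s["position"]))@np.array(s["tcp_rot"])
q=L[340:378,305:340].reshape(-1,3);print("cap tool",np.nanmedian(q,0))
m=(np.abs(L[...,2]-(-.0065-.0055))<.004);m[:285]=0;m[405:]=0;m[:,:255]=0;m[:,392:]=0
q=L[m];print("block",len(q),q.min(0),q.max(0),cv2.minAreaRect(q[:,:2].astype(np.float32)))
E
```

```text
cap tool [ 0.002034    0.00067408 -0.01715836]
block 12892 [-0.02221522 -0.02158422 -0.01599542] [ 0.02287029  0.02366876 -0.00800096] ((0.0003087427467107773, 0.0010642893612384796), (0.04525457322597504, 0.045057881623506546), 89.88607788085938)
```

```bash
cat >> h.py <<'E'
HD=np.deg2rad(90.4);N0=np.array([.5470,-.020,0])
def rail(x,y,z): return N0+np.array([-np.sin(HD-np.pi/2)*x-np.cos(HD-np.pi/2)*y,np.cos(HD-np.pi/2)*x-np.sin(HD-np.pi/2)*y,z])
E
python3 - <<'E'
from rig import *
from h import *
R=Rz(HD)
movep(rail(-.065+.001,0,.21),R);move_l(rail(-.064,0,.0628),feed=.12)
s0=sense();print(s0["wrist_force"],s0["time_s"])
for x in(0.,.03,.155):
    r=move_l(rail(x+.001,0,.0628),feed=.05,until_force=12)
    s=sense();print(x,r,s["position"]-rail(x,0,.06),s["wrist_force"],s["ft_torque"],s["time_s"])
    if r:break
E
```

```text
[ 0.15520957 -0.76237188 -4.70205775] 10.4833
0.0 False [6.31151233e-05 6.10905485e-04 2.79064072e-03] [-0.34825182  0.3016808  -3.69211905] [0.03865123 0.02824632 0.04266562] 11.9333
0.03 False [4.14202415e-05 1.23560734e-03 2.81839243e-03] [-4.70593110e-01 -8.09874022e-04 -3.24569034e+00] [0.21536119 0.02424525 0.02686855] 12.6833
0.155 False [3.99139739e-05 8.22179112e-04 2.82291521e-03] [-0.59256737 -1.63516158 -0.80324541] [-0.44307808  0.02346585 -0.04579369] 15.3333
```

```bash
python3 - <<'E'
from rig import *
from h import *
command_gripper(.066);move_l(rail(.156,0,.145),feed=.15)
move_l(rail(.085,0,.145),feed=.15);command_gripper(0.0)
print("gap",sense()["finger_gap"])
r=move_l(rail(.085,0,.065),feed=.12,until_force=10);print(r)
move_l(rail(.10,0,.065),feed=.05,until_force=10)
r=move_l(rail(.18,0,.065),feed=.035,until_force=15)
s=sense();d=s["position"]-N0;print(r,d,s["wrist_force"],s["time_s"])
E
```

```text
gap 0.00016841642198345074
False
True [-0.00157514  0.16639005  0.06405221] [-0.42685513 -1.77267202 -1.33919079] 20.7167
```

```bash
python3 - <<'E'
from rig import *
from h import *
move_l(rail(.15,0,.065),feed=.1);move_l(rail(.13,0,.2),feed=.2)
p,W,s=look("w_home");V=(W-N0);h=HD
X=V[...,0]*np.cos(h)+V[...,1]*np.sin(h);Y=-V[...,0]*np.sin(h)+V[...,1]*np.cos(h);Z=V[...,2]
print(s["time_s"])
m=(Z>.078)&(Z<.089)&(abs(Y)<.036)&(X>.12)&(X<.2)
print("baffle top x",m.sum(),np.percentile(X[m],[1,50,99]),np.percentile(Y[m],[1,99]))
m=(Z>.0885)&(Z<.1)&(abs(Y)<.03)&(X>.15)&(X<.25);print("hood front x",np.percentile(X[m],[.5,5]))
m=(Y<-.052)&(Y>-.08)&(Z>.06)&(X>.12)&(X<.3);print("ball",X[m].mean(),Y[m].mean(),Z[m].max(),m.sum())
m=(Y<-.05)&(Y>-.08)&(Z>.015)&(Z<.04)&(X>.15)&(X<.26);print("hub",np.percentile(X[m],[2,50,98]))
E
```

```text
21.85
baffle top x 2176 [0.17950629 0.1877174  0.19955616] [-0.03450978  0.03423274]
hood front x [0.18660304 0.19010758]
ball 0.15514877064295438 -0.05693408518189259 0.26785246659420847 3475
hub [0.20129522 0.21137203 0.22183755]
```

View pics/w_home.png

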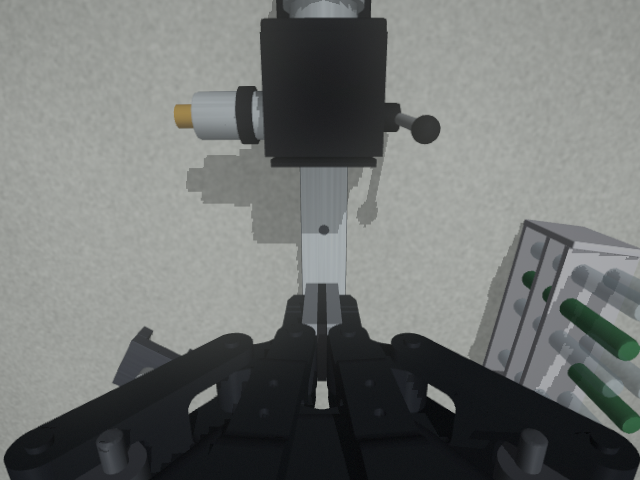

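The baffle (270–377, 162) lies against the hood mouth. The hub (392, 117) is at x 0.2116 and the baffle's rear face at 0.1795, so the carriage is home. The ball is at (425, 129), with the handle still loose. Next I'll swing the handle.

```bash
python3 - <<'E'
from rig import *
from h import *
def st(t):
    s=sense();print(t,(s["position"]-N0).round(4),np.round(s["wrist_force"],1),round(s["time_s"],1))
y=-.068
move_l(rail(.158,y,.17),feed=.15);print(move_l(rail(.158,y,.083),feed=.12,until_force=10));st("down")
r=move_l(rail(.232,y,.083),feed=.05,until_force=20);print(r);st("fwd")
if not r:
    move_l(rail(.222,y,.083),feed=.1);move_l(rail(.222,y,.125),feed=.12);move_l(rail(.262,y,.125),feed=.12)
    r=move_l(rail(.264,y,.060),feed=.04,until_force=18);print(r);st("press")
E
```

```text
False
down [0.0674 0.1589 0.0838] [0.3 0.  1. ] 23.5
False
fwd [0.0663 0.2326 0.083 ] [ 0.3 -3.6  0. ] 25.1
True
press [0.0693 0.2732 0.0816] [-1.2  2.1  3.6] 27.4
```

```bash
python3 - <<'E'
from rig import *
from h import *
s=sense();print((s["position"]-N0).round(4),np.round(s["wrist_force"],1))
move_l(rail(.262,-.068,.125),feed=.12);move_l(rail(.17,-.068,.2),feed=.2)
p,W,s=look("w_cl");V=(W-N0);h=HD
X=V[...,0]*np.cos(h)+V[...,1]*np.sin(h);Y=-V[...,0]*np.sin(h)+V[...,1]*np.cos(h);Z=V[...,2]
print(s["time_s"])
m=(Z>.005)&(Z<.075)&(Y<-.052)&(Y>-.08)&(X>.19)&(X<.3)
for x in np.arange(.2,.295,.01):
    k=m&(abs(X-x)<.003);print(round(x,3),k.sum(),Z[k].max().round(4) if k.sum() else 0,Y[k].mean().round(4) if k.sum() else 0)
E
```

```text
[0.0693 0.2732 0.0816] [-1.2  2.1  3.6]
28.7167
0.2 29 0.03 -0.0558
0.21 89 0.0337 -0.0571
0.22 106 0.0345 -0.0581
0.23 92 0.0404 -0.0614
0.24 111 0.0467 -0.0631
0.25 129 0.0574 -0.065
0.26 244 0.0626 -0.0659
0.27 27 0.0571 -0.066
0.28 0 0 0
0.29 0 0 0
```

View pics/w_cl.png

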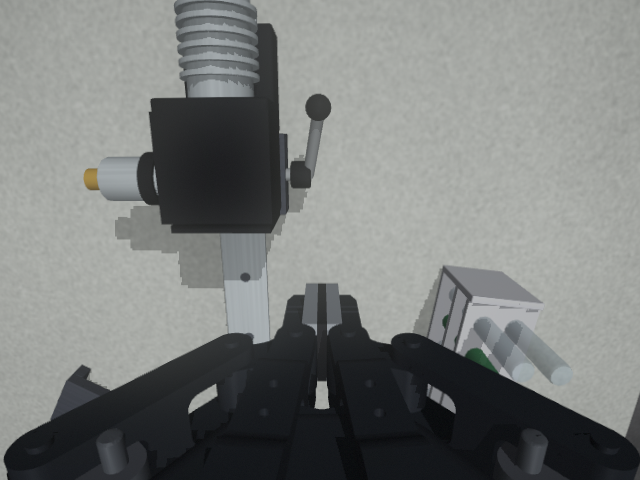

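```bash
python3 - <<'E'
from rig import *
from h import *
def st(t):
    s=sense();print(t,(s["position"]-N0).round(4),np.round(s["wrist_force"],1),round(s["time_s"],1))
y=-.068
move_l(rail(.248,y,.125),feed=.15);move_l(rail(.248,y,.095),feed=.1)
for x,z in((.250,.085),(.253,.075),(.256,.067),(.257,.061),(.257,.056)):
    r=move_l(rail(x,y,z),feed=.03,until_force=30);st((x,z,r))
    if r:break
E
```

```text
(0.25, 0.085, False) [0.0664 0.2507 0.0852] [ 0.4 -0.   1.7] 30.6
(0.253, 0.075, False) [0.0667 0.2557 0.0761] [0.5 1.8 4.5] 31.1
(0.256, 0.067, False) [0.0665 0.259  0.0682] [0.1 3.4 6.6] 31.5
(0.257, 0.061, False) [0.0686 0.26   0.0637] [ 2.6  2.6 10. ] 31.9
(0.257, 0.056, False) [0.0694 0.2603 0.0622] [-0.4  0.3 27.2] 32.2
```

```bash
python3 - <<'E'
from rig import *
from h import *
move_l(rail(.257,-.068,.125),feed=.12);move_l(rail(.15,-.03,.2),feed=.2)
p,W,s=look("w_cl2");V=(W-N0);h=HD
X=V[...,0]*np.cos(h)+V[...,1]*np.sin(h);Y=-V[...,0]*np.sin(h)+V[...,1]*np.cos(h);Z=V[...,2]
print(s["time_s"])
m=(Z>.005)&(Z<.075)&(Y<-.052)&(Y>-.08)&(X>.19)&(X<.3)
for x in np.arange(.2,.295,.01):
    k=m&(abs(X-x)<.003);print(round(x,3),k.sum(),Z[k].max().round(4) if k.sum() else 0)
m=(Z>.076)&(Z<.087)&(abs(Y)<.036)&(X>.12)&(X<.2)
print("baffle",np.percentile(X[m],[1,50]),np.percentile(Y[m],[1,99]))
m=(Y<-.05)&(Y>-.08)&(Z>.015)&(Z<.04)&(X>.15)&(X<.235);print("hub",np.percentile(X[m],[2,98]))
E
```

```text
33.7417
0.2 29 0.0295
0.21 98 0.0332
0.22 117 0.0312
0.23 95 0.0304
0.24 102 0.0318
0.25 105 0.0343
0.26 135 0.0384
0.27 197 0.0416
0.28 0 0
0.29 0 0
baffle [0.17877371 0.18188266] [-0.03450075  0.03014779]
hub [0.20182016 0.2341996 ]
```

View pics/w_cl2.png

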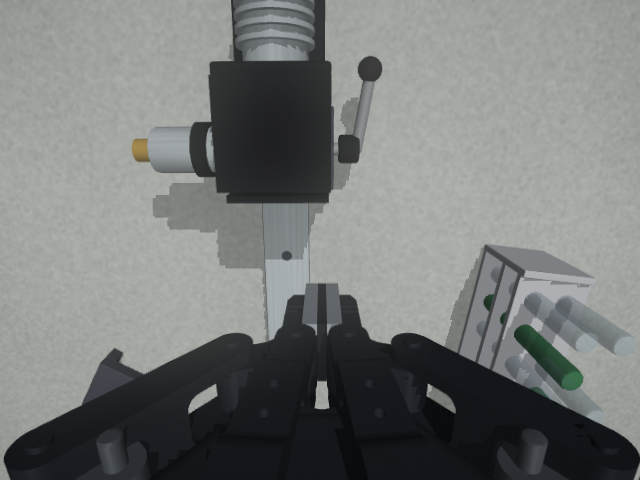

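The ball (370, 69) is fully down: its top is at 41.6 mm, and 41 mm is expected at the stop. The baffle is still against the hood mouth, so I'm handing in.

```bash
python3 -c "
from rig import *
print(finish_job())"
```

```text
the job is handed in; nothing more can be done
None
```

The job is handed in: the last measurements show the carriage home against the pedestal and the clamp handle at its stop. I steered the arm clear of the bystanders but did not re-measure them, and I saw no verdict from the judging.

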